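# Sort the wooden wares and hold the dust blower on full

### The job

Get the loose wares ready and dusted: lay the loose spoon flat in the tray that already has a spoon and the loose massage roller flat in the tray that already has a massage roller, each on the tray's floor beside its like and let go. Then, with the fingers, press the dust blower's spring lever down past its first two clicks to the third and hold it there: finish while still holding it down, for it springs back if released. Leave all the other wares on the stall where they are.

Things in the scene. Friction and masses are not known exactly. Their poses are not given: they have to be found in the camera images.
- spoon: The loose wooden spoon, 166 mm long (x), lying flat: square-edged handle 16 mm wide, 14 mm high, from x = -80 to +25 mm; round bowl 52 mm across, 16 mm high, centred at x = +60. Origin on the underside, on the centre line, within 12 mm of the balance point. About 60 g. Lies roughly crosswise on the table between trays and blower.
- roller: The loose wooden massage roller: flat frame 150 mm long (x), 46 mm wide (y), rails 18 mm high, with four bead barrels up to 24 mm. Origin at the centre of the underside. 80 to 160 g. Lies roughly crosswise on the table between trays and blower.
- tray_a: The tray where a spoon already lies. Open dark wooden tray, fixed, 230 (x) by 160 mm (y), rim 32 mm high, walls and floor 6 mm thick. Origin at the centre of the underside. The piece in it lies along x about 40 mm from the centre line on the -y side; the +y half is empty. The two trays look alike and may be swapped.
- tray_b: The tray where a massage roller already lies. Open dark wooden tray, fixed, 230 (x) by 160 mm (y), rim 32 mm high, walls and floor 6 mm thick. Origin at the centre of the underside. The piece in it lies along x about 40 mm from the centre line on the -y side; the +y half is empty. The two trays look alike and may be swapped.
- spoon_in_tray: The spoon already in its tray, same shape as the loose one: wooden spoon, 166 mm long (x), lying flat: square-edged handle 16 mm wide, 14 mm high, from x = -80 to +25 mm; round bowl 52 mm across, 16 mm high, centred at x = +60. Origin on the underside, on the centre line, within 12 mm of the balance point. 
- roller_in_tray: The massage roller already in its tray, same shape as the loose one: wooden massage roller: flat frame 150 mm long (x), 46 mm wide (y), rails 18 mm high, with four bead barrels up to 24 mm. Origin at the centre of the underside. 
- blower: Grey bench dust blower, fixed; 200 mm deep (x), 180 mm wide (y), 138 mm high, an air outlet standing 43 mm out of its -y side. Origin at the middle of the lower edge of its front face, which looks along -x, towards the robot, and carries the lever: steel arm with a black thumb pad, hinged 8 mm in front of the origin, 100 mm up, about the y axis; pad's middle 90 mm from the hinge. Four aluminium ribs beside it mark rest and the three clicks.
- lever (a joint): Lever angle, rad: 0 at rest (arm rising 0.35 rad towards the pad), grows as the pad is pressed down. Clicks at 0.21, 0.42 and 0.63; just past the third it meets a firm stop at 0.66. Pressing the pad takes 2 to 8 N: peaks of about 6, 7 and 8 N before the first, second and third click, easing to 2 to 4 N just short of each; stays at no click, springs back to 0 when let go.
- lever_pad (a point): Middle of the top face of the lever's black thumb pad, 42 mm long, 46 mm wide, 12 mm thick; press down here from above. About 136 mm above the table at rest, 80 mm at the third click, moving nearly straight down (under 8 mm sideways).
- round_stool: Bystander, loose: round toy stool, 85 mm across, 60 mm high. Origin at the centre of its underside.
- square_stool: Bystander, loose: square toy stool, 85 mm wide, 70 mm high. Origin at the centre of its underside.
- bowl: Bystander, loose: wooden bowl, 110 mm across, 45 mm high. Origin at the centre of its underside.
- candle_holder: Bystander, loose: turned candle holder, 72 mm across, 110 mm high. Origin at the centre of its underside.
- mortar: Bystander, loose: dark wooden cup-like mortar, 76 mm across, 60 mm high. Origin at the centre of its underside.
- keepsake_box: Bystander, loose: dark wooden block-like box, 70 x 50 mm, 45 mm high. Origin at the centre of its underside.
- napkin_ring: Bystander, loose: pale wooden ring standing on its flat side, 48 mm across, 28 mm high. Origin at the centre of its underside.
Things that resemble listed ones, but are neither listed nor needed, are in the scene too. What is shaped like the spoon but orange or yellow is not meant.

How it is judged:
By the outcome, as a careful person would: the job done as asked, in the order asked, and still so for the second after the job is handed in, while the arm keeps its last pose, push and grip.
It also fails if it takes over 67 s, if anything falls off the work surface, if the arm or the gripper's body presses on something with over 40 N, if the wrist force passes 120 N, or if a joint passes its speed limit or range.

### The arm

A 6-joint arm with a two-finger parallel gripper is mounted at the origin on the work surface. World frame = base frame: x ahead of the robot, y to its left, z up, the work surface at z = 0. Lengths are in m, angles in rad, forces in N, time in s.
With the tool pointing down it reaches from about 0.25 to 0.775 m from the base axis. Payload 4 kg.
Tool frame: the origin (TCP) lies on the centre line of the jaws, within the pads' length; the fingertips stand arm.tips_ahead ahead of it and the grasp point (between the pads) lies 8 mm behind it (arm.tips_ahead is the distance from the TCP to the fingertips, in m); z points along the fingers, y is the line along which they close (so a half turn about z gives the same grasp; the last joint's range is limited). The gripper opens to 94 mm and grips with 3 to 60 N. Pads are 16 mm wide; open, the fingers measure 119 mm over their backs; the gripper's body (75 mm by 177 mm) begins 78 mm behind the grasp point.
Start: joints at [-1.216, 0.087, 1.371, -0, 1.684, -0.103], TCP at [0.243, -0.493, 0.184] pointing down, gripper open.
Joint ranges: [-3.1, 3.1], [-0.76, 2.03], [0.27, 2.55], [-1.08, 4.22], [0.17, 2.65], [-2.57, 2.57]. Speed limits (rad/s): [2.79, 2.79, 3.14, 3.14, 3.14, 3.14].

### API

Orientations are given as a rotation vector (axis times angle).
In Python, from cell import arm gives the robot as it stands. The module is installed in compiled form; this text tells all that it offers.
- The arm moves only by the tool play_rows, never from a script. Its argument "steps" is a list of rows, each a list of 2 entries, a list of its own where there are three numbers: the shift along the world's x, y, z in m, then the turn about the world's z in rad. In form: [[[tx, ty, tz], spin], ...]. A call has 1 to 12 rows; each row shifts and turns the commanded pose from where the row before left it; what a row does not reach is not made up. A row lasts 1/12 s, in which the tool goes at most 41.7 mm and 7.16 degrees, less where a joint would pass 70% of its speed; a pose out of reach is approached as far as the arm can. A call is refused whole if a number of a shift passes 0.0417 or a number of a turn 0.125, either way. A call with a gripper value outside its range is refused whole. "claw" is the opening in per cent of the stroke, from 0 (shut) to 100 (fully open), set as the call begins (left out, the last holds). The fingers move at their own pace and stop on an object; the grip force is fixed at half the most. Time passes only in rows, so rows that do not move let the fingers close. It gives the time, the measured TCP pose, the force, the opening and the grip force at its end, in the units of the state.
- arm.observe(): the state, without advancing time (a new reading comes with each control period).
- arm.capture(name): name is "scene" or "top"; returns a dict with "pixels" (420x560x3 uint8, blue, green, red), "camera_matrix" (3x3 intrinsics, pixels), "eye" and "rotation" of the camera in the world. Camera axes: x right, y up, looking along -z (the intrinsics and any distortion apply to the point x, -y, -z); pixel columns grow to the right and rows downward; lengths in m; the calibration is good to about 2 mm. A picture is of the moment at which its call begins. There is no depth.
- arm.finish_job(): hands the job in; it is judged then, once.
The state is a dict: "t": time; "q": joint angles; "joint_vel": joint speeds; "joint_efforts": joint torques, N m; "eef_pos": TCP position; "tool_rot": TCP orientation; "wrist_force": force on the tool from outside, world axes, zero at the start; "torque": the same for the moment, N m; "opening": finger opening in m; "gripper_force": force on a finger pad.
Only numpy, scipy, OpenCV 4.12 (cv2) and the standard library are available. Lean on these libraries where they do the work, as an engineer would, in place of code of your own. Each camera call takes 0.05 s, during which the arm holds its last target. There are 200 camera calls.

## Working session

There is one attempt and no reset: what is moved stays moved. The work goes in short steps, Python scripts to look and compute and a tool call to move; the robot and the scene stay as the last step left them, time stands still between calls to the robot, and variables do not carry over. Pictures are saved under pics/ and viewed, at most 10 in all, crops included, and the job is handed in when it is done.

Besides the shell and the picture viewer there is one more tool, called after "Request:" in YAML: its name, and indented under it one key for each argument. play_rows: Moves the arm, as the interface text tells. Its arguments: {"type":"object","properties":{"steps":{"type":"array"},"claw":{"type":"number"}},"required":["steps"]}

```bash
mkdir -p pics; cat > h.py <<'E'
import numpy as np, cv2, pickle
from cell import arm
def snap(n,f):
    c=arm.capture(n); cv2.imwrite(f'pics/{f}.png',c['pixels']); pickle.dump(c,open(f'pics/{f}.pkl','wb')); return c
def load(f): return pickle.load(open(f'pics/{f}.pkl','rb'))
def p2w(c,uv,z):
    K=np.array(c['camera_matrix']);R=np.array(c['rotation']);e=np.array(c['eye'])
    uv=np.atleast_2d(np.array(uv,float))
    d=np.linalg.solve(K,np.c_[uv,np.ones(len(uv))].T).T*[1,-1,-1]@R.T
    return e+d*((z-e[2])/d[:,2])[:,None]
def w2p(c,P):
    K=np.array(c['camera_matrix']);R=np.array(c['rotation']);e=np.array(c['eye'])
    q=(np.atleast_2d(P)-e)@R*[1,-1,-1]; q=q@K.T; return q[:,:2]/q[:,2:]
E
python3 - <<'E'
from h import *
c=snap('top','t0');d=snap('scene','s0')
print([k for k in c],c['eye'],c['rotation'],c['camera_matrix'],d['eye'],arm.tips_ahead)
print(arm.observe())
E
```

```text
['pixels', 'camera_matrix', 'eye', 'rotation'] [0.41560638 0.00362017 1.17375538] [ 0.03537867 -0.06145102 -1.55437074] [[401.59787981   0.         279.93908698]
 [  0.         401.59787981 215.18480217]
 [  0.           0.           1.        ]] [1.18013968 0.04692186 1.04348445] 0.011
{'t': 0.1, 'q': array([-1.21606607e+00,  8.78850085e-02,  1.37205951e+00, -3.13692404e-05,
        1.68358218e+00, -1.03114133e-01]), 'joint_vel': array([ 0.0001906 , -0.00128898, -0.00494741, -0.00131945,  0.00027961,
       -0.00031633]), 'joint_efforts': array([ 3.61659237e-03, -3.41249514e+01, -3.03302836e+01,  7.20146787e-02,
        3.03614675e-02, -1.05228185e-04]), 'eef_pos': array([ 0.24290678, -0.49287821,  0.18304123]), 'tool_rot': array([-3.05776968e+00, -7.12475353e-01,  4.29514523e-04]), 'wrist_force': array([ 0.57586645, -0.16232094, -0.20874726]), 'torque': array([-0.03235312, -0.05509307,  0.01338841]), 'gripper_force': 0.0, 'opening': 0.09362773147750954}
```

View pics/t0.png

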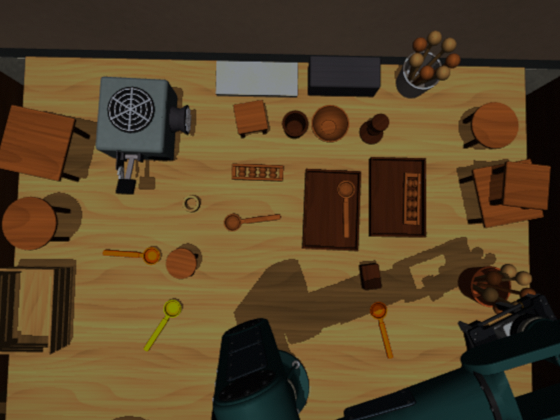

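View pics/s0.png

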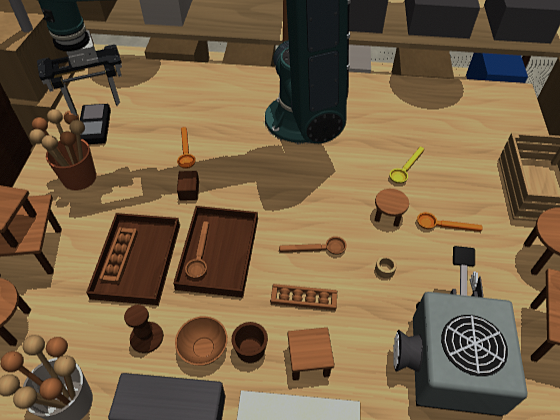

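The top view shows the loose spoon with its bowl at (233,222) and handle end at (281,216). The loose roller is at (258,173), the spoon tray at (332,209), the roller tray at (397,197), and the lever pad at about (126,187). The empty halves of both trays are on the left (+y) side.

```bash
sed -i "s/R=np.array(c\['rotation'\])/R=cv2.Rodrigues(np.array(c['rotation'],float))[0]/" h.py
python3 - <<'E'
from h import *
c=load('t0');im=c['pixels'];hsv=cv2.cvtColor(im,cv2.COLOR_BGR2HSV)
def seg(n,x0,y0,x1,y1,z,thr):
    g=im[y0:y1,x0:x1,1]
    m=(g<thr).astype(np.uint8)
    k,l,s,ce=cv2.connectedComponentsWithStats(m); i=1+np.argmax(s[1:,4])
    m=(l==i); pts=np.argwhere(m)[:,::-1]+[x0,y0]
    r=cv2.minAreaRect(p2w(c,pts,z)[:,:2].astype(np.float32)*1000)
    print(n,s[i],p2w(c,pts,z)[:,:2].mean(0).round(4),r); print(cv2.boxPoints(r).round(0).tolist())
    return pts
print(im[205:232:3,225:290:8,1]); 
seg('spoon',218,205,290,236,.012,90)
seg('roller',225,155,293,190,.015,90)
seg('trayA',295,160,366,255,.032,70)
seg('trayB',364,148,432,245,.032,70)
big=cv2.resize(im[60:260,85:435],None,fx=2.28,fy=2.28,interpolation=cv2.INTER_CUBIC);cv2.imwrite('pics/z0.png',cv2.convertScaleAbs(big,alpha=1.5))
d=load('s0')['pixels'][230:330,430:500];cv2.imwrite('pics/z1.png',cv2.resize(d,None,fx=6,fy=6,interpolation=cv2.INTER_CUBIC))
E
```

```text
[[101 103 105 106 105 104 115 115 113]
 [103 106 109 111 110 108 118 119 114]
 [107 107 107 107 106 103 109 113 111]
 [111  48 107 105 101 100  84 112 115]
 [ 84  50  91  94  51  60  69  80 105]
 [ 34  56  64  62  63  56  72 104 103]
 [ 27  59  58  77 116 117 116 115 115]
 [ 57  55  99 110 109 113 113 113 112]
 [110  36 109 110 112 112 113 114 113]]
spoon [  5   8  59  18 521] [0.4717 0.0807] ((468.01983642578125, 65.27132415771484), (49.18275833129883, 167.61175537109375), 0.902072548866272)
[[442.0, 149.0], [445.0, -19.0], [494.0, -18.0], [491.0, 149.0]]
roller [  6   8  54  19 872] [0.6131 0.0532] ((613.0746459960938, 52.51923370361328), (154.6387176513672, 51.75749588012695), 89.03287506103516)
[[586.0, -24.0], [638.0, -25.0], [640.0, 129.0], [589.0, 130.0]]
trayA [   7    8   59   83 4529] [ 0.5053 -0.1612] ((505.85284423828125, -160.87606811523438), (162.57537841796875, 230.6900177001953), 88.20083618164062)
[[388.0, -239.0], [619.0, -246.0], [624.0, -83.0], [393.0, -76.0]]
trayB [   4    9   59   81 4589] [ 0.5451 -0.3496] ((545.3739624023438, -350.63079833984375), (230.80946350097656, 168.13211059570312), 0.10069916397333145)
[[430.0, -267.0], [430.0, -435.0], [661.0, -434.0], [661.0, -266.0]]
```

View pics/z0.png

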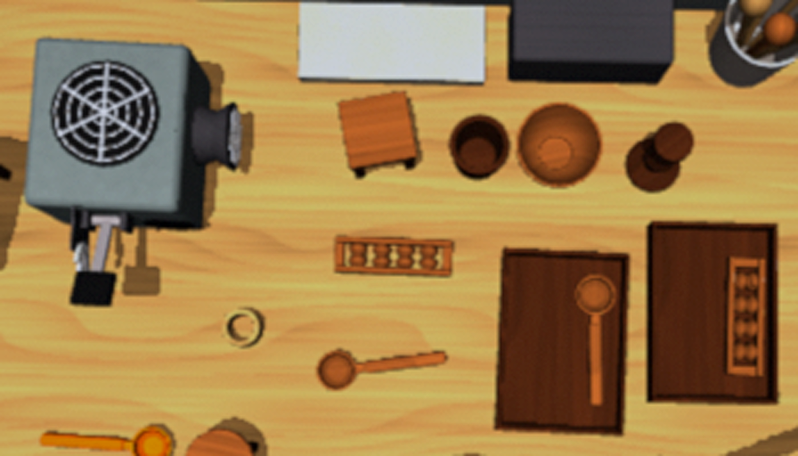

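View pics/z1.png

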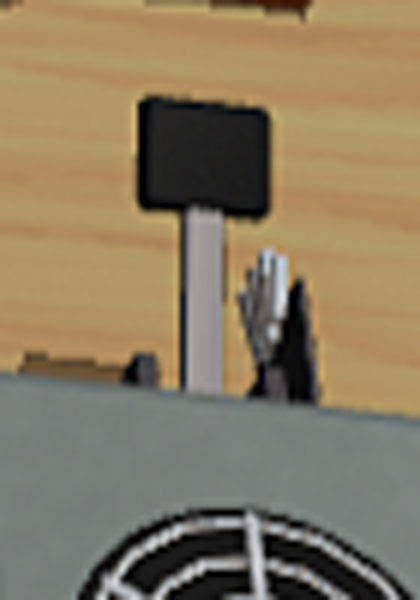

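The zoom shows the spoon's bowl centre at about (232.4,221.8) in full-image pixels, with the handle running to (280.6,216.1). The black lever pad is at about (125.7,186.5) in the top view and (464,256) in the scene view. I can triangulate it from the two.

```bash
python3 - <<'E'
from h import *
c=load('t0');d=load('s0')
b=p2w(c,[85+336.5/2.28,60+369.5/2.28],.014)[0];e=p2w(c,[[85+446/2.28,60+356.5/2.28],[85+400/2.28,60+363/2.28]],.012)
v=(b-e[0])[:2];u=v/np.hypot(*v)
print('bowl',b,'end',e,np.hypot(*v),'yaw',np.arctan2(v[1],v[0]),'origin',b[:2]-u*.06)
r=p2w(c,[[85+x/2.28,60+y/2.28] for x,y in [(336,236),(452,241),(451,276),(334,272)]],.017);print('roller',r,r.mean(0))
# pad triangulation; pad top corners in scene zoom and top zoom
def ray(c,uv):
    p=p2w(c,uv,0)[0];e=np.array(c['eye']);return e,(p-e)/np.linalg.norm(p-e)
for a,bb in [((85+93/2.28,60+286/2.28),(430+205/6,230+154/6))]:
    e1,d1=ray(c,a);e2,d2=ray(d,bb)
    t=np.linalg.lstsq(np.c_[d1,-d2],e2-e1,rcond=None)[0];print('pad',e1+t[0]*d1,e2+t[1]*d2)
# scene pad corners at z plane
print(p2w(d,[(430+x/6,230+y/6) for x,y in [(140,97),(270,107),(268,215),(140,205)]],.136))
print(p2w(c,[(85+x/2.28,60+y/2.28) for x,y in [(77,270),(116,274),(112,304),(70,302)]],.136))
print('blower front top',p2w(c,[(85+x/2.28,60+y/2.28) for x,y in [(27,204),(177,215)]],.138))
print('inTray spoon',p2w(c,[(85+x/2.28,60+y/2.28) for x,y in [(595,296),(597,404)]],.02),'roller',p2w(c,[(85+x/2.28,60+y/2.28) for x,y in [(745,259),(745,375)]],.024))
E
```

```text
bowl [0.46539193 0.12117182 0.014     ] end [[ 0.48424785 -0.01716981  0.012     ]
 [ 0.47502895  0.04110594  0.012     ]] 0.13962074739112393 yaw 1.7062612357985452 origin [0.47349499 0.0617215 ]
roller [[ 0.63536164  0.12534346  0.017     ]
 [ 0.63166899 -0.02248936  0.017     ]
 [ 0.58667722 -0.02188263  0.017     ]
 [ 0.58914163  0.12683489  0.017     ]] [0.61071237 0.05195159 0.017     ]
pad [0.55089963 0.38773341 0.13232321] [0.55092732 0.39039653 0.13330906]
[[0.53012909 0.36905887 0.136     ]
 [0.53007308 0.41543127 0.136     ]
 [0.57659757 0.40823304 0.136     ]
 [0.57666211 0.36373613 0.136     ]]
[[0.56836062 0.40511561 0.136     ]
 [0.56457885 0.36098022 0.136     ]
 [0.5302938  0.36420611 0.136     ]
 [0.53175005 0.41152795 0.136     ]]
blower front top [[0.64256246 0.46376796 0.138     ]
 [0.63315203 0.29379637 0.138     ]]
inTray spoon [[ 0.56389735 -0.20526692  0.02      ]
 [ 0.42684696 -0.20850564  0.02      ]] roller [[ 0.61412879 -0.39587409  0.024     ]
 [ 0.46629452 -0.39513254  0.024     ]]
```

Request:
play_rows:
  steps:
    - [[0.0145, 0.0345, 0], 0.104]
    - [[0.0145, 0.0345, 0], 0.104]
    - [[0.0145, 0.0345, 0], 0.104]
    - [[0.0145, 0.0345, 0], 0.104]
    - [[0.0145, 0.0345, 0], 0.104]
    - [[0.0145, 0.0345, 0], 0.104]
    - [[0.0145, 0.0345, 0], 0.104]
    - [[0.0145, 0.0345, 0], 0.104]
    - [[0.0145, 0.0345, 0], 0.104]
    - [[0.0145, 0.0345, 0], 0.104]
    - [[0.0145, 0.0345, 0], 0.104]
    - [[0.0145, 0.0345, 0], 0.104]
  claw: 60

```text
t: 1.1
eef_pos: [0.4171, -0.0775, 0.1838]
tool_rot: [-2.061, -2.371, 0.0]
wrist_force: [0.8, -0.3, 0.6]
opening: 0.0564
gripper_force: 0.0
```

Request:
play_rows:
  steps:
    - [[0.0142, 0.0349, 0], 0]
    - [[0.0142, 0.0349, 0], 0]
    - [[0.0142, 0.0349, 0], 0]
    - [[0.0142, 0.0349, 0], 0]
    - [[0, 0, -0.04], 0]
    - [[0, 0, -0.04], 0]
    - [[0, 0, -0.03], 0]
    - [[0, 0, -0.02], 0]
    - [[0, 0, -0.015], 0]
    - [[0, 0, -0.01], 0]
    - [[0, 0, 0], 0]

```text
t: 2.02
eef_pos: [0.4716, 0.0602, 0.0263]
tool_rot: [-2.064, -2.363, 0.006]
wrist_force: [-0.2, 0.2, -0.5]
opening: 0.0564
gripper_force: 0.0
```

```bash
python3 - <<'E'
from h import *
c=snap('top','t1');d=snap('scene','s1');print(arm.observe()['eef_pos'])
a=cv2.resize(c['pixels'][180:280,200:320],(480,400));b=cv2.resize(d['pixels'][190:290,250:330],(320,400))
cv2.imwrite('pics/z2.png',np.hstack([a,b]))
E
```

```text
[0.47407053 0.06017321 0.0293994 ]
```

View pics/z2.png

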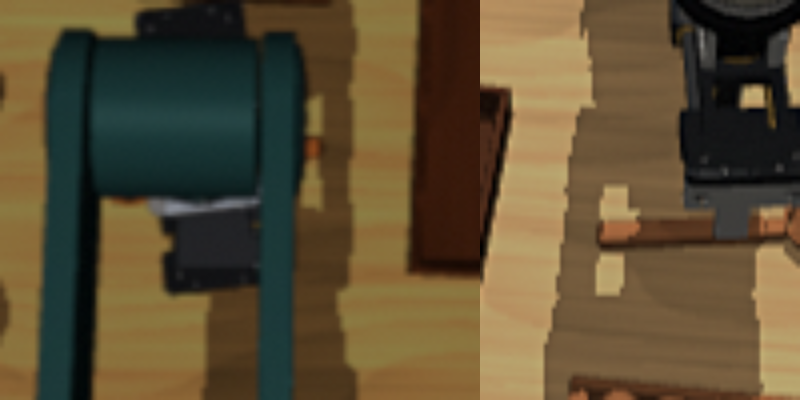

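The fingers straddle the handle close to the bowl, as intended. The right half shows the far finger over the handle at (735,225). I'll lower the last 15 mm and grip.

Request:
play_rows:
  steps:
    - [[0, 0, -0.009], 0]
    - [[0, 0, -0.006], 0]
    - [[0, 0, 0], 0]

```text
t: 2.37
eef_pos: [0.4733, 0.0602, 0.0133]
tool_rot: [-2.066, -2.365, 0.001]
wrist_force: [-1.1, -0.1, -0.3]
opening: 0.0565
gripper_force: 0.0
```

Request:
play_rows:
  steps:
    - [[0, 0, 0], 0]
    - [[0, 0, 0], 0]
    - [[0, 0, 0], 0]
    - [[0, 0, 0], 0]
    - [[0, 0, 0], 0]
    - [[0, 0, 0], 0]
  claw: 0

```text
t: 2.87
eef_pos: [0.474, 0.0602, 0.0143]
tool_rot: [2.066, 2.366, 0.001]
wrist_force: [0.7, 0.2, -0.2]
opening: 0.0199
gripper_force: 0.0
```

Request:
play_rows:
  steps:
    - [[0, 0, 0], 0]
    - [[0, 0, 0], 0]
    - [[0, 0, 0.02], 0]
    - [[0, 0, 0.03], 0]
    - [[0, 0, 0.036], 0]
    - [[0.002, -0.013, 0], -0.124]
    - [[0.002, -0.013, 0], -0.124]
    - [[0.002, -0.013, 0], -0.124]
    - [[0.002, -0.013, 0], -0.124]
    - [[0.002, -0.013, 0], -0.124]
    - [[0.002, -0.013, 0], -0.124]
    - [[0.002, -0.013, 0], -0.124]
  claw: 0

```text
t: 3.87
eef_pos: [0.4879, -0.0314, 0.1001]
tool_rot: [2.874, 1.269, 0.0]
wrist_force: [0.3, 0.8, 0.1]
opening: 0.0005
gripper_force: 0.0
```

Request:
play_rows:
  steps:
    - [[0.002, -0.013, 0], -0.124]
    - [[0.002, -0.013, 0], -0.124]
    - [[0.002, -0.013, 0], -0.124]
    - [[0.002, -0.013, 0], -0.124]
    - [[0.002, -0.013, 0], -0.124]
    - [[0.003, -0.014, 0], -0.124]
    - [[0.003, -0.014, 0], -0.124]
    - [[0, 0, 0], 0]
    - [[0, 0, 0], 0]

```text
t: 4.62
eef_pos: [0.5037, -0.1239, 0.0999]
tool_rot: [-3.141, 0.044, 0.001]
wrist_force: [0.3, -0.1, 0.4]
opening: 0.0006
gripper_force: 0.0
```

```bash
python3 - <<'E'
from h import *
c=snap('top','t2');d=snap('scene','s2');o=arm.observe();r=o['tool_rot'];a=2*np.arctan2(r[1],r[0])-np.pi/2;print(o['eef_pos'],(a+np.pi)%np.pi-np.pi,o['opening'],o['gripper_force'],o['q'][5])
a=cv2.resize(c['pixels'][140:280,270:400],(400,430));b=cv2.resize(d['pixels'][190:310,160:280],(400,430))
cv2.imwrite('pics/z3.png',np.hstack([a,b]))
E
```

```text
[ 0.50365965 -0.12309186  0.09997504] -1.5982852828609806 0.00036430881926470673 0.0 1.248920183620687
```

View pics/z3.png

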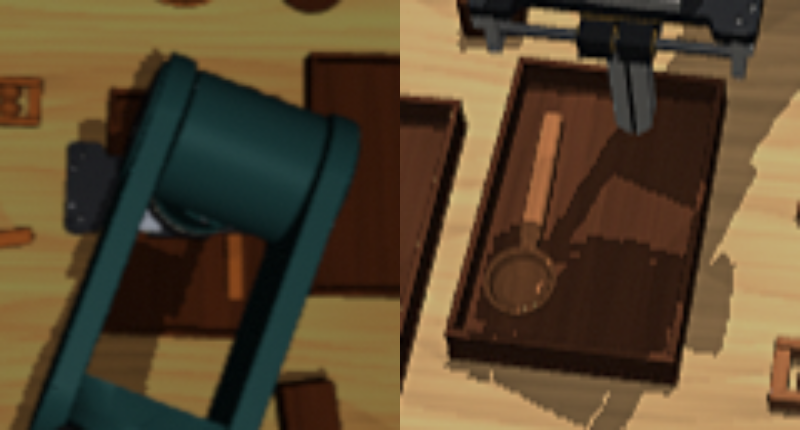

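The fingers closed on nothing, so the spoon stayed behind. I'll locate it again.

```bash
python3 - <<'E'
from h import *
a=load('t2')['pixels'][150:260,200:310];b=load('s2')['pixels'][210:310,260:360]
cv2.imwrite('pics/z4.png',np.hstack([cv2.resize(x,(400,400),interpolation=cv2.INTER_CUBIC) for x in (a,b)]))
E
```

```text
(no output)
```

View pics/z4.png

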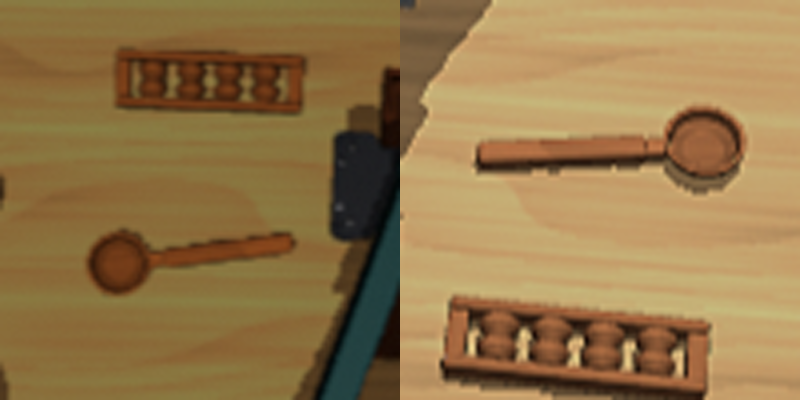

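The spoon hasn't moved, with its bowl at (232.7,222) and handle end at (280.6,216.8). I lifted before the grip force had built up. I'll go back and check the force before lifting this time.

Request:
play_rows:
  steps:
    - [[-0.0025, 0.0154, 0], 0.1245]
    - [[-0.0025, 0.0154, 0], 0.1245]
    - [[-0.0025, 0.0154, 0], 0.1245]
    - [[-0.0025, 0.0154, 0], 0.1245]
    - [[-0.0025, 0.0154, 0], 0.1245]
    - [[-0.0025, 0.0154, 0], 0.1245]
    - [[-0.0025, 0.0154, 0], 0.1245]
    - [[-0.0025, 0.0154, 0], 0.1245]
    - [[-0.0025, 0.0154, 0], 0.1245]
    - [[-0.0025, 0.0154, 0], 0.1245]
    - [[-0.0025, 0.0154, 0], 0.1245]
    - [[-0.0025, 0.0154, 0], 0.1245]
  claw: 50

```text
t: 5.72
eef_pos: [0.4732, 0.0627, 0.1002]
tool_rot: [-2.327, -2.11, -0.001]
wrist_force: [-0.3, -0.6, 0.2]
opening: 0.0468
gripper_force: 0.0
```

Request:
play_rows:
  steps:
    - [[0, 0, 0], 0.124]
    - [[0, 0, 0], 0.112]
    - [[0, 0, -0.035], 0]
    - [[0, 0, -0.025], 0]
    - [[0, 0, -0.015], 0]
    - [[0, 0, -0.008], 0]
    - [[0, 0, -0.0045], 0]
    - [[0, 0, 0], 0]
    - [[0, 0, 0], 0]

```text
t: 6.47
eef_pos: [0.4746, 0.0613, 0.0136]
tool_rot: [2.072, 2.36, 0.002]
wrist_force: [0.1, -0.2, -0.3]
opening: 0.047
gripper_force: 0.0
```

Request:
play_rows:
  steps:
    - [[0, 0, 0], 0]
    - [[0, 0, 0], 0]
    - [[0, 0, 0], 0]
    - [[0, 0, 0], 0]
    - [[0, 0, 0], 0]
    - [[0, 0, 0], 0]
    - [[0, 0, 0], 0]
    - [[0, 0, 0], 0]
    - [[0, 0, 0], 0]
    - [[0, 0, 0], 0]
    - [[0, 0, 0], 0]
    - [[0, 0, 0], 0]
  claw: 0

```text
t: 7.47
eef_pos: [0.4739, 0.061, 0.0126]
tool_rot: [2.074, 2.36, 0.0]
wrist_force: [0.2, 0.5, -0.2]
opening: 0.0
gripper_force: 0.0
```

```bash
python3 - <<'E'
from h import *
c=load('s2');print('tip proj s2',w2p(c,[[.5037,-.1235,.089],[.5037,-.1235,.1]]),'seen 229.6,226.8')
s=snap('scene','s3');t=snap('top','t3');o=arm.observe();print(o['eef_pos'])
p=o['eef_pos'];print(w2p(s,[p-[0,0,.011],p,[p[0],p[1],0]]))
b=s['pixels'][195:285,270:380]
cv2.imwrite('pics/z5.png',cv2.resize(b,(770,600),interpolation=cv2.INTER_CUBIC)[:, :])
for f in('s0','s3'):
  pass
# spoon model points in scene
print('spoon',w2p(s,[[.4654,.1212,.016],[.4842,-.0172,.014]]))
E
```

```text
tip proj s2 [[230.97348751 231.4021722 ]
 [230.63491774 228.58963782]] seen 229.6,226.8
[0.47388399 0.06100335 0.01259207]
[[309.51591718 248.20884414]
 [309.74847194 245.69417725]
 [309.48252597 248.56991081]]
spoon [[334.55660324 243.98627198]
 [277.55108062 246.33421807]]
```

View pics/z5.png

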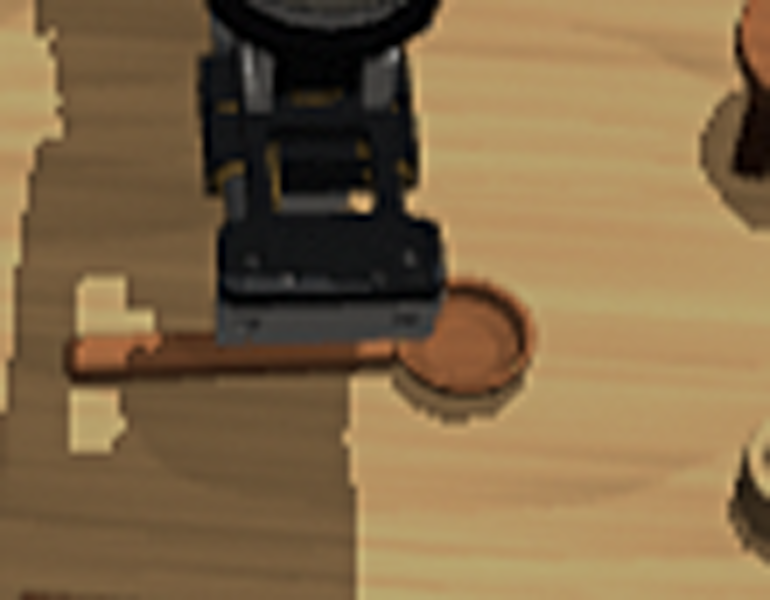

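The fingers are fully shut, yet the handle is whole and unmoved, so the tips are probably higher or further off than the pose says. I'll touch down on clear table beside the spoon to find the true tip height.

Request:
play_rows:
  steps:
    - [[0, 0, 0.03], 0]
    - [[-0.03, 0, 0], 0]
    - [[-0.03, 0, 0], 0]
    - [[0, 0, -0.02], 0]
    - [[0, 0, -0.01], 0]
    - [[0, 0, -0.002], 0]
    - [[0, 0, 0], 0]
    - [[0, 0, 0], 0]

```text
t: 8.23
eef_pos: [0.4145, 0.061, 0.0106]
tool_rot: [-2.074, -2.36, 0.0]
wrist_force: [-1.1, 0.4, 0.3]
opening: 0.0004
gripper_force: 0.0
```

Request:
play_rows:
  steps:
    - [[0, 0, -0.002], 0]
    - [[0, 0, 0], 0]

```text
t: 8.4
eef_pos: [0.4145, 0.061, 0.0088]
tool_rot: [2.073, 2.36, 0.0]
wrist_force: [-0.4, -0.3, 0.2]
opening: 0.0002
gripper_force: 0.0
```

Request:
play_rows:
  steps:
    - [[0, 0, -0.003], 0]
    - [[0, 0, 0], 0]
    - [[0, 0, -0.003], 0]
    - [[0, 0, 0], 0]

```text
t: 8.73
eef_pos: [0.4135, 0.061, 0.0021]
tool_rot: [-2.073, -2.36, 0.001]
wrist_force: [-0.0, -0.2, -0.9]
opening: 0.0005
gripper_force: 0.0
```

```bash
python3 - <<'E'
from h import *
s=snap('scene','s4');t=snap('top','t4');o=arm.observe();print(o['eef_pos'],o['wrist_force'])
p=o['eef_pos'];q=w2p(s,[p-[0,0,.011],p])
print(q)
x,y=q[0].astype(int)
a=s['pixels'][y-50:y+40,x-45:x+45]
z=load('s0');q0=w2p(z,[[.243,-.493,.184-.011]])[0];print(q0);x,y=q0.astype(int)
b=z['pixels'][y-45:y+45,x-45:x+45]
cv2.imwrite('pics/z6.png',np.hstack([cv2.resize(i,(400,400),interpolation=cv2.INTER_CUBIC) for i in(a,b)]))
E
```

```text
[0.41371264 0.06101964 0.00242085] [ 0.51575459 -0.09178649 -0.86707115]
[[310.64663433 230.94309442]
 [310.8787761  228.39886413]]
[ 98.69840464 116.96619791]
```

View pics/z6.png

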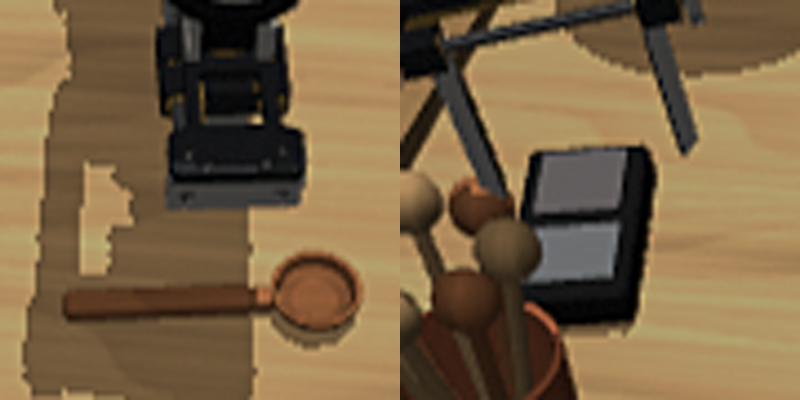

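Both crops suggest the real tips sit about 20 mm higher than the pose says, because the visible tips are some 6 px above the projection. I'll keep probing down.

Request:
play_rows:
  steps:
    - [[0, 0, -0.003], 0]
    - [[0, 0, 0], 0]
    - [[0, 0, -0.002], 0]
    - [[0, 0, 0], 0]

```text
t: 9.17
eef_pos: [0.4136, 0.061, -0.0028]
tool_rot: [-2.073, -2.36, 0.001]
wrist_force: [0.1, -0.2, 0.5]
opening: 0.0007
gripper_force: 0.0
```

Request:
play_rows:
  steps:
    - [[0, 0, -0.002], 0]
    - [[0, 0, 0], 0]
    - [[0, 0, 0], 0]

```text
t: 9.42
eef_pos: [0.4138, 0.061, -0.0045]
tool_rot: [-2.074, -2.36, 0.0]
wrist_force: [0.1, -0.1, -0.1]
opening: 0.0001
gripper_force: 0.0
```

Request:
play_rows:
  steps:
    - [[0, 0, -0.002], 0]
    - [[0, 0, 0], 0]
    - [[0, 0, 0], 0]

```text
t: 9.67
eef_pos: [0.4138, 0.061, -0.0065]
tool_rot: [-2.074, -2.36, 0.0]
wrist_force: [-0.2, -0.3, -0.5]
opening: 0.0004
gripper_force: 0.0
```

Request:
play_rows:
  steps:
    - [[0, 0, -0.002], 0]
    - [[0, 0, 0], 0]
    - [[0, 0, 0], 0]

```text
t: 9.92
eef_pos: [0.4137, 0.061, -0.0086]
tool_rot: [-2.073, -2.36, 0.0]
wrist_force: [0.2, 0.4, -0.2]
opening: 0.0006
gripper_force: 0.0
```

Request:
play_rows:
  steps:
    - [[0, 0, -0.002], 0]
    - [[0, 0, 0], 0]
    - [[0, 0, 0], 0]

```text
t: 10.17
eef_pos: [0.4137, 0.061, -0.0106]
tool_rot: [-2.074, -2.36, 0.0]
wrist_force: [-0.4, -0.9, 0.1]
opening: 0.0005
gripper_force: 0.0
```

Request:
play_rows:
  steps:
    - [[0, 0, -0.002], 0]
    - [[0, 0, 0], 0]
    - [[0, 0, 0], 0]

```text
t: 10.42
eef_pos: [0.4137, 0.061, -0.0126]
tool_rot: [-2.073, -2.36, 0.0]
wrist_force: [-0.5, 0.4, 0.2]
opening: 0.0004
gripper_force: 0.0
```

Request:
play_rows:
  steps:
    - [[0, 0, -0.002], 0]
    - [[0, 0, 0], 0]
    - [[0, 0, 0], 0]

```text
t: 10.67
eef_pos: [0.4137, 0.061, -0.0145]
tool_rot: [-2.074, -2.36, 0.0]
wrist_force: [-0.9, 0.3, 1.1]
opening: 0.0005
gripper_force: 0.0
```

Request:
play_rows:
  steps:
    - [[0, 0, -0.0015], 0]
    - [[0, 0, 0], 0]
    - [[0, 0, 0], 0]

```text
t: 10.92
eef_pos: [0.4138, 0.061, -0.016]
tool_rot: [-2.074, -2.36, 0.0]
wrist_force: [0.7, 0.3, 0.1]
opening: 0.0003
gripper_force: 0.0
```

Request:
play_rows:
  steps:
    - [[0, 0, -0.0015], 0]
    - [[0, 0, 0], 0]
    - [[0, 0, 0], 0]

```text
t: 11.17
eef_pos: [0.4138, 0.061, -0.0175]
tool_rot: [-2.074, -2.36, 0.0]
wrist_force: [0.2, -0.5, 0.3]
opening: 0.0008
gripper_force: 0.0
```

Request:
play_rows:
  steps:
    - [[0, 0, -0.0015], 0]
    - [[0, 0, 0], 0]
    - [[0, 0, 0], 0]

```text
t: 11.42
eef_pos: [0.4138, 0.061, -0.019]
tool_rot: [-2.074, -2.36, 0.0]
wrist_force: [0.6, -0.3, 0.2]
opening: 0.0002
gripper_force: 0.0
```

Request:
play_rows:
  steps:
    - [[0, 0, -0.0015], 0]
    - [[0, 0, 0], 0]
    - [[0, 0, 0], 0]

```text
t: 11.67
eef_pos: [0.4138, 0.061, -0.0205]
tool_rot: [-2.074, -2.36, 0.0]
wrist_force: [-0.2, -0.1, -0.1]
opening: 0.0005
gripper_force: 0.0
```

Request:
play_rows:
  steps:
    - [[0, 0, -0.0015], 0]
    - [[0, 0, 0], 0]
    - [[0, 0, 0], 0]

```text
t: 11.92
eef_pos: [0.4142, 0.061, -0.0212]
tool_rot: [2.073, 2.36, 0.0]
wrist_force: [-2.7, -0.7, 5.2]
opening: 0.0003
gripper_force: 2.7
```

Request:
play_rows:
  steps:
    - [[0, 0, -0.0015], 0]
    - [[0, 0, 0], 0]
    - [[0, 0, 0], 0]

```text
t: 12.17
eef_pos: [0.4142, 0.061, -0.0212]
tool_rot: [2.073, 2.36, 0.0]
wrist_force: [-6.3, -0.6, 13.8]
opening: 0.0003
gripper_force: 7.2
```

Contact came at a measured TCP z of -0.021, so the true tip height is the measured z plus 0.021. I'll regrasp with that.

Request:
play_rows:
  steps:
    - [[0, 0, 0.02], 0]
    - [[0, 0, 0.024], 0]
    - [[0.03, 0, 0], 0]
    - [[0.03, 0, 0], 0]
    - [[0, 0, 0], 0]
    - [[0, 0, -0.015], 0]
    - [[0, 0, -0.012], 0]
    - [[0, 0, -0.008], 0]
    - [[0, 0, -0.003], 0]
    - [[0, 0, 0], 0]
    - [[0, 0, 0], 0]
  claw: 50

```text
t: 13.08
eef_pos: [0.4738, 0.061, -0.0172]
tool_rot: [2.074, 2.36, 0.0]
wrist_force: [-0.8, -1.5, 0.1]
opening: 0.0471
gripper_force: 0.0
```

Request:
play_rows:
  steps:
    - [[0, 0, 0], 0]
    - [[0, 0, 0], 0]
    - [[0, 0, 0], 0]
    - [[0, 0, 0], 0]
    - [[0, 0, 0], 0]
    - [[0, 0, 0], 0]
    - [[0, 0, 0], 0]
    - [[0, 0, 0], 0]
    - [[0, 0, 0], 0]
  claw: 0

```text
t: 13.83
eef_pos: [0.474, 0.061, -0.0171]
tool_rot: [2.074, 2.36, 0.0]
wrist_force: [-0.9, -0.0, 2.8]
opening: 0.0158
gripper_force: 30.0
```

It has gripped, at 15.8 mm and 30 N. I'll carry it to the spoon tray.

Request:
play_rows:
  steps:
    - [[0, 0, 0.02], 0]
    - [[0, 0, 0.03], 0]
    - [[0, 0, 0.03], 0]
    - [[0.0022, -0.0133, 0], -0.124]
    - [[0.0022, -0.0133, 0], -0.124]
    - [[0.0022, -0.0133, 0], -0.124]
    - [[0.0022, -0.0133, 0], -0.124]
    - [[0.0022, -0.0133, 0], -0.124]
    - [[0.0022, -0.0133, 0], -0.124]
    - [[0.0022, -0.0133, 0], -0.124]
    - [[0.0022, -0.0133, 0], -0.124]
    - [[0.0022, -0.0133, 0], -0.124]

```text
t: 14.83
eef_pos: [0.4934, -0.0593, 0.062]
tool_rot: [-3.011, -0.895, 0.001]
wrist_force: [-0.7, 0.1, -1.0]
opening: 0.0154
gripper_force: 30.0
```

Request:
play_rows:
  steps:
    - [[0.0022, -0.0133, 0], -0.124]
    - [[0.0022, -0.0133, 0], -0.124]
    - [[0.0022, -0.0133, 0], -0.124]
    - [[0.0022, -0.0133, 0], -0.124]
    - [[0.0022, -0.0133, 0], -0.124]
    - [[0, 0, 0], 0]
    - [[0, 0, 0], 0]

```text
t: 15.42
eef_pos: [0.5044, -0.1252, 0.062]
tool_rot: [-3.14, 0.054, 0.002]
wrist_force: [-0.4, 0.0, -0.9]
opening: 0.0157
gripper_force: 30.0
```

```bash
cat > ov.py <<'E'
from h import *
E
python3 - <<'E'
from h import *
c=snap('top','t5');d=snap('scene','s5');o=arm.observe();r=o['tool_rot'];a=2*np.arctan2(r[1],r[0])-np.pi/2;print(o['eef_pos'],(a+np.pi)%np.pi-np.pi,o['opening'],o['gripper_force'])
# spoon: bright-orange bowl segmentation in the scene view vs s2; tray A corners for reference
im=d['pixels'][190:310,160:290];h=cv2.cvtColor(im,cv2.COLOR_BGR2HSV)
ref=load('s2')['pixels'][190:310,160:290]
# known tray rim corners predicted in scene, to see scene bias
T=[.506,-.162]; R=cv2.Rodrigues(np.array([0,0,-.03]))[0]
print('rim',w2p(d,[R@[x,y,0]+[*T,.032] for x,y in [(-.115,.08),(.115,.08),(.115,-.08),(-.115,-.08)]]).round(1))
cv2.imwrite('pics/z7.png',cv2.resize(im,(780,600)[0:2],interpolation=cv2.INTER_CUBIC))
E
```

```text
[ 0.50434489 -0.12442865  0.06220688] -1.604311879101398 0.01576570323843631 29.98275250196457
rim [[256.8 210.8]
 [241.5 290.4]
 [171.9 282.8]
 [194.5 204.5]]
```

View pics/z7.png

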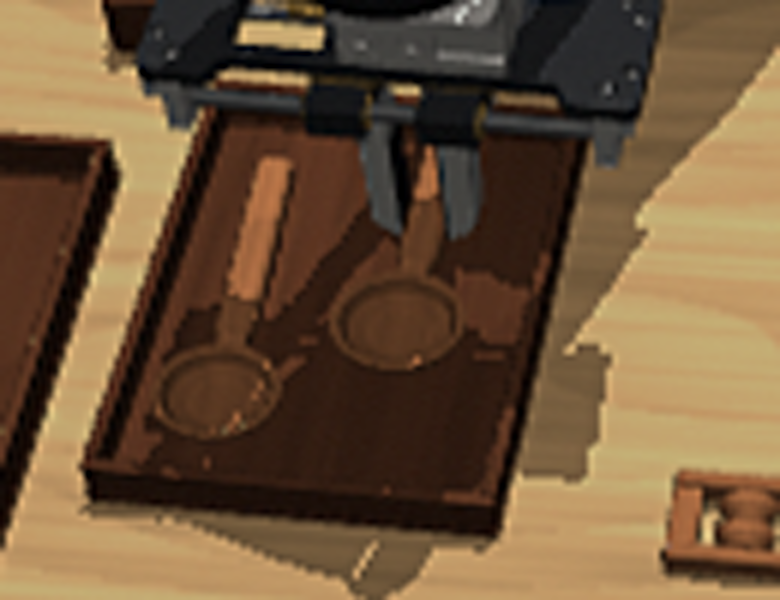

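The spoon hangs level in the grip over the empty half of the spoon tray, with its bowl at scene pixel (226.2,254) and parallel to its twin. I'll check its position against the rim by numbers before lowering.

```bash
python3 - <<'E'
from h import *
d=load('s5');t=load('t0')
f=lambda x,y:(160+x/6,190+y/5)
b=p2w(d,[f(397,322)],.094)[0];print('bowl',b, 'bias-corr',p2w(d,[np.array(f(397,322))-[2,0]],.094)[0])
print('twin bowl',p2w(d,[f(218,392),np.array(f(218,392))-[2,0]],.020),'rim right far',p2w(d,[f(500,498)],.032),'left far',p2w(d,[f(90,468)],.032))
# tray B from the scene, s0: rims
E
```

```text
bowl [ 0.57062678 -0.12376071  0.094     ] bias-corr [ 0.57104615 -0.12817417  0.094     ]
twin bowl [[ 0.56847584 -0.20047482  0.02      ]
 [ 0.56891566 -0.20513045  0.02      ]] rim right far [[ 0.62082304 -0.08170981  0.032     ]] left far [[ 0.61993672 -0.23789402  0.032     ]]
```

Measured in the same camera, the bowl sits 36 mm to the +y side of the tray's centre line, which is good. I'll lower and release.

Request:
play_rows:
  steps:
    - [[0, 0, -0.03], 0]
    - [[0, 0, -0.02], 0]
    - [[0, 0, -0.012], 0]
    - [[0, 0, -0.007], 0]
    - [[0, 0, -0.003], 0]
    - [[0, 0, -0.001], 0]
    - [[0, 0, 0], 0]
    - [[0, 0, 0], 0]

```text
t: 16.18
eef_pos: [0.5057, -0.1255, -0.0091]
tool_rot: [3.14, -0.056, 0.004]
wrist_force: [0.7, 1.0, -0.5]
opening: 0.0155
gripper_force: 30.0
```

Request:
play_rows:
  steps:
    - [[0, 0, 0], 0]
    - [[0, 0, 0], 0]
    - [[0, 0, 0], 0]
    - [[0, 0, 0], 0]
    - [[0, 0, 0], 0]
  claw: 33

```text
t: 16.6
eef_pos: [0.5048, -0.1253, -0.0101]
tool_rot: [3.141, -0.057, 0.001]
wrist_force: [-0.2, 0.6, 0.3]
opening: 0.0312
gripper_force: 0.0
```

Request:
play_rows:
  steps:
    - [[0, 0, 0.03], 0]
    - [[0, 0, 0.03], 0]
    - [[0, 0, 0.03], 0]
    - [[0.0082, 0.0136, 0], 0.122]
    - [[0.0082, 0.0136, 0], 0.122]
    - [[0.0082, 0.0136, 0], 0.122]
    - [[0.0082, 0.0136, 0], 0.122]
    - [[0.0082, 0.0136, 0], 0.122]
    - [[0.0082, 0.0136, 0], 0.122]
    - [[0.0082, 0.0136, 0], 0.122]
    - [[0.0082, 0.0136, 0], 0.122]
    - [[0.0082, 0.0136, 0], 0.122]

```text
t: 17.6
eef_pos: [0.5788, -0.0021, 0.0796]
tool_rot: [2.704, 1.599, 0.0]
wrist_force: [-0.5, -0.4, 0.4]
opening: 0.0313
gripper_force: 0.0
```

```bash
python3 - <<'E'
from h import *
t=snap('top','t6');d=snap('scene','s6')
for n,f,(x0,y0,x1,y1) in (('now',d,(160,190,290,310)),):
    h=cv2.cvtColor(f['pixels'][y0:y1,x0:x1],cv2.COLOR_BGR2HSV)
    print(h[60,20:110:6].tolist())
    m=((h[...,2]>100)&(h[...,1]>120)).astype(np.uint8)
    print('\n'.join(''.join('#' if v else '.' for v in r[::2]) for r in m[::3]))
E
```

```text
[[18, 118, 192], [7, 221, 15], [10, 165, 74], [12, 156, 162], [10, 165, 85], [10, 164, 87], [9, 162, 85], [10, 165, 79], [10, 162, 77], [12, 158, 171], [10, 163, 83], [105, 46, 11], [15, 8, 67], [90, 11, 24], [120, 12, 22]]
...#####................##...##.#...........###...##.............
......##.............................#....##...#..##.............
...........................................#..#.#..#.............
.........#..........................###..........................
.........##########..............................................
.................................##.#............................
..............................###................................
............#................................##..................
...................................................##............
.....###...........................................###...........
..................................................##..#..........
......................###.........................#####..........
.....................###..............###.........###............
..................
[... 1063 characters left out ...]
.....#########.....###...........###...#
....###.........................####........##...........###.####
....#......................................#.##........###.#.....
...#.##......................................#........##.........
...####....................................###.......###.........
..#........#.#.............................#.###.#..####...#.....
...........##...##.####..#.##......................###...........
.#...............##.#.....####..######..##.##....######....#.....
.##..#..##.###....#....##.##............#######.#######..........
........####....####...#.#.#...##.##.#.#..##....########.........
...............######.###.#.#.#..#####.#.######################..
```

The loose spoon now lies in the tray beside its twin and parallel to it, free of the gripper. Next is the roller.

Request:
play_rows:
  steps:
    - [[0.008, 0.0135, 0], 0.121]
    - [[0.008, 0.0135, 0], 0.121]
    - [[0.008, 0.0135, 0], 0.121]
    - [[0.008, 0.0135, 0], 0.121]
    - [[0, 0, 0], 0]
    - [[0, 0, -0.025], 0]
    - [[0, 0, -0.025], 0]
    - [[0, 0, 0], 0]
    - [[0, 0, 0], 0]
  claw: 80

```text
t: 18.45
eef_pos: [0.6084, 0.0501, 0.0279]
tool_rot: [-2.251, -2.187, 0.006]
wrist_force: [0.1, 0.3, 0.6]
opening: 0.0754
gripper_force: 0.0
```

Request:
play_rows:
  steps:
    - [[0, 0, -0.02], 0]
    - [[0, 0, -0.015], 0]
    - [[0, 0, -0.008], 0]
    - [[0, 0, -0.003], 0]
    - [[0, 0, 0], 0]
    - [[0, 0, 0], 0]

```text
t: 18.95
eef_pos: [0.6114, 0.051, -0.015]
tool_rot: [2.249, 2.191, 0.002]
wrist_force: [0.3, 0.3, -0.2]
opening: 0.0753
gripper_force: 0.0
```

Request:
play_rows:
  steps:
    - [[0, 0, 0], 0]
    - [[0, 0, 0], 0]
    - [[0, 0, 0], 0]
    - [[0, 0, 0], 0]
    - [[0, 0, 0], 0]
    - [[0, 0, 0], 0]
    - [[0, 0, 0], 0]
    - [[0, 0, 0], 0]
  claw: 0

```text
t: 19.62
eef_pos: [0.6109, 0.0512, -0.016]
tool_rot: [2.249, 2.193, 0.001]
wrist_force: [-0.3, -0.5, 1.1]
opening: 0.0458
gripper_force: 30.0
```

It has gripped at 45.8 mm. I'll carry it to the roller tray.

Request:
play_rows:
  steps:
    - [[0, 0, 0.02], 0]
    - [[0, 0, 0.03], 0]
    - [[0, 0, 0.03], 0]
    - [[-0.0051, -0.0286, 0], -0.119]
    - [[-0.0051, -0.0286, 0], -0.119]
    - [[-0.0051, -0.0286, 0], -0.119]
    - [[-0.0051, -0.0286, 0], -0.119]
    - [[-0.0051, -0.0286, 0], -0.119]
    - [[-0.0051, -0.0286, 0], -0.119]
    - [[-0.0051, -0.0286, 0], -0.119]
    - [[-0.0051, -0.0286, 0], -0.119]
    - [[-0.0051, -0.0286, 0], -0.119]

```text
t: 20.62
eef_pos: [0.5636, -0.2072, 0.0629]
tool_rot: [-3.055, -0.73, 0.002]
wrist_force: [0.6, -0.5, -0.3]
opening: 0.0457
gripper_force: 30.0
```

Request:
play_rows:
  steps:
    - [[-0.0051, -0.0286, 0], -0.119]
    - [[-0.0051, -0.0286, 0], -0.119]
    - [[-0.0051, -0.0286, 0], -0.119]
    - [[-0.0051, -0.0286, 0], -0.119]
    - [[0, 0, 0], 0]
    - [[0, 0, 0], 0]
    - [[0, 0, 0], 0]

```text
t: 21.2
eef_pos: [0.5439, -0.3199, 0.0629]
tool_rot: [-3.14, 0.001, 0.002]
wrist_force: [0.2, 0.7, -1.2]
opening: 0.0459
gripper_force: 30.0
```

```bash
python3 - <<'E'
from h import *
t=snap('top','t7');d=snap('scene','s7');o=arm.observe();r=o['tool_rot'];a=2*np.arctan2(r[1],r[0])-np.pi/2;print(o['eef_pos'],(a+np.pi)%np.pi-np.pi,o['opening'],o['gripper_force'])
h=cv2.cvtColor(d['pixels'],cv2.COLOR_BGR2HSV)[205:310,80:200]
for r in h[::3]: print(''.join(' .:-=+*#%@'[min(9,v//22)] for v in r[:,2]))
E
```

```text
[ 0.54431152 -0.31921911  0.06327315] -1.569984547036423 0.0458063027154064 29.99793916940689
@@@@@%:.:=.::........  :*@@@@@@* ....----------:-----:------------::-:::::::::............... :*@@@@@@@@@@@@@@@@@@@%#%%%
@@@@@:.:................. .    .......---:--------=---:+++=====++#-:::::::..............:::: .=@@@@@@@@@@@@@@@@@@@@:.  .
@@@@:............     ...                   ....::::::::::--::-::--::::..............::.=+:  -@@@@@@@@@@@@@@@@@@@%:.  ..
@@@@@*.  .        .:=@@@@@@@. .....:::::. .::::::-::::::....                .......--.::::  -@@@@@@@@@@@@@@@@@@@@:.   ::
@@@@@@#+==:--:::-::::::::::  .........-:..:::::.... ...... .=:.........    :...:::::::::.  :*#**%%%@@@@@@@@@@@@%...  :::
@@@@@@@@@@@=:-::::*%%###**#-         ::....::::::::::------:.......::..+::::+...  ....  :.::...:=::@@@@@@@@@%+*=:.  .:::
@@@@@@@@@@@@#:-::#@@@@@@@@@@:          .-----:.   ==------=*.          -....:...:::------::....:: .=@@@@@%++**=..  .::::
@@@@@@@@@@@@@@@@@@@@@@@@@@@@@@@-- . .:===-----.    -========-           .:::=:.-===----:::::-:::   :@%%+++***=.:  .:::::
@@@@@@@@@@@@@@@@@@@@@@@@@@@@@*--    :=
[... 2528 characters left out ...]
:::::::::::::::::::::::::::::::::::::::::::::::::::=- . :*#======+####========++++====-----::::
@%%@@@@#  ...........    ......:::::::::::::::::::::::::::::::::::..:....::-- . .+@@@@@@@@@@@@@@@@@@@%%%%%%%%%%%@@******
@@@@@@@@@: ......................................................::::-----==. ..-@@@@@@@@@@@@@@@@@@@@@@@@@@@@@@@%@@@@@@@
@@@@@@@@*+++++++++++++++=====-=----::.... .....................................:@@%%%%%%%%%%%%%%%%%%%%%@%@@@@@@@@@@@@@@@
@@@@@@@@@@@@@@@@@@@@@@@@@@@@@=++++++++++++++**********+=+=-=-====-:---::....  :%@@@@@@@%%%%%%%%%%%%%%%%%%%%%@@@@@@@%@@@@
@@@@@@@@@@@@@@@@@@@@@@@@@@@@@@@@##+****++++++++++===============-+@@@###++++#@@@@@@@@@@@@@@@@@@@@@@@@@@@@@@@@@%%%%%%%%%%
```

```bash
python3 - <<'E'
from h import *
d=load('s7')
print('held far',p2w(d,[(125,267),(146,267)],.094)[:,:2])
print('twin far',p2w(d,[(98,278),(119,278)],.024)[:,:2])
print('rim far outer',p2w(d,[(86,292),(160,298)],.032)[:,:2])
h=cv2.cvtColor(d['pixels'],cv2.COLOR_BGR2HSV)
E
```

```text
held far [[ 0.6237376  -0.33726691]
 [ 0.61945933 -0.29200572]]
twin far [[ 0.61749306 -0.41887149]
 [ 0.61299625 -0.37108647]]
rim far outer [[ 0.659631   -0.43066296]
 [ 0.65910417 -0.26304129]]
```

Request:
play_rows:
  steps:
    - [[0, -0.008, 0], 0]
    - [[0, 0, -0.025], 0]
    - [[0, 0, -0.018], 0]
    - [[0, 0, -0.014], 0]
    - [[0, 0, -0.009], 0]
    - [[0, 0, -0.005], 0]
    - [[0, 0, -0.002], 0]
    - [[0, 0, 0], 0]
    - [[0, 0, 0], 0]

```text
t: 22.05
eef_pos: [0.545, -0.329, -0.0083]
tool_rot: [3.14, -0.001, 0.003]
wrist_force: [0.3, -0.3, -0.5]
opening: 0.0456
gripper_force: 30.0
```

Request:
play_rows:
  steps:
    - [[0, 0, 0], 0]
    - [[0, 0, 0], 0]
    - [[0, 0, 0], 0]
    - [[0, 0, 0], 0]
  claw: 56

```text
t: 22.38
eef_pos: [0.5445, -0.3289, -0.0087]
tool_rot: [3.141, -0.002, 0.001]
wrist_force: [0.8, 0.3, 1.4]
opening: 0.0527
gripper_force: 0.0
```

Request:
play_rows:
  steps:
    - [[0, 0, 0.03], 0]
    - [[0, 0, 0.035], 0]
    - [[0, 0, 0.035], 0]
    - [[0, 0, 0.035], 0]
    - [[0, 0.03, 0.028], 0]
    - [[0.001, 0.038, 0], 0]
    - [[0.001, 0.038, 0], 0]
    - [[0.001, 0.038, 0], 0]
    - [[0.001, 0.038, 0], 0]
    - [[0, 0.038, 0], 0]
    - [[0, 0.038, 0], 0]
    - [[0, 0.038, 0], 0]

```text
t: 23.38
eef_pos: [0.5479, -0.0308, 0.154]
tool_rot: [3.141, -0.002, 0.001]
wrist_force: [0.6, -0.9, -0.9]
opening: 0.0528
gripper_force: 0.0
```

Request:
play_rows:
  steps:
    - [[0, 0.038, 0], 0]
    - [[0, 0.038, 0], 0]
    - [[0, 0.038, 0], 0]
    - [[0, 0.038, 0], 0]
    - [[0, 0.038, 0], 0]
    - [[0, 0.038, 0], 0]
    - [[0, 0.038, 0], 0]
    - [[0, 0.038, 0], 0]
    - [[0, 0.038, 0], 0]
    - [[0, 0, 0], 0]
  claw: 0

```text
t: 24.22
eef_pos: [0.5467, 0.3161, 0.153]
tool_rot: [-3.138, -0.009, 0.001]
wrist_force: [-1.0, -0.3, -0.2]
opening: 0.0003
gripper_force: 0.0
```

```bash
python3 - <<'E'
from h import *
t=snap('top','t8');d=snap('scene','s8');o=arm.observe();print(o['eef_pos'],o['q'].round(2),o['opening'])
g=cv2.cvtColor(t['pixels'],cv2.COLOR_BGR2GRAY)[150:260,298:432]
for r in g[::3]: print(''.join(' .:-=+*#%@'[min(9,v//9)] for v in r))
p=o['eef_pos'];print('tip',w2p(d,[p+[0,0,.021]]),'pad',w2p(d,[[.551,.389,.136]]))
g=cv2.cvtColor(d['pixels'],cv2.COLOR_BGR2GRAY)[205:300,420:510]
for r in g[::2]: print(''.join(' .:-=+*#%@'[min(9,v//22)] for v in r))
E
```

```text
[0.54774968 0.31050347 0.15324594] [ 0.43  0.27  1.22 -0.    1.65  2.  ] 7.28733009123533e-05
@@@@@@@@@@@@@@@@@@@@@@@@@@@@@@@@@@@@@@@@@@@@@@@@@@@@@@@@@@@@@@@@@@@@@@@@@@@@@@@@@@@@@@@@@@@@@@@@@@@@@@@@@@@@@@@@@@@@@@@@@@@@@@@@@@@@@@
@@@@@@@@@@@@@@@@@@@@@@@@@@@@@@@@@@@@@@@@@@@@@@@@@@@@@@@@@@@@@@@@@@@@@@@@@@@@@@@@@@@@@@@@@@@@@@@@@@@@@@@@@@@@@@@@@@@@@@@@@@@@@@@@@@@@@@
@@@@@@@@@@@@@@@@@@@@@@@@@@@@@@@@@@@@@@@@@@@@@@@@@@@@@@@@@@@@@@@@@@@@@@@@@@@@@@@@@@@@@@@@@@@@@@@@@@@@@@@@@@@@@@@@@@@@@@@@@@@@@@@@@@@@@@
@@@@@@@@@@@@@@@@@@@@@@@@@@@@@@@@@@@@@@@@@@@@@@@@@@@@@@@@@@@@@@@@@@@@@@@- .:........   .................::.:::::::::::-:::::::::+@@@@@@
@@@@@@@@@@@@@@@@@@@@@@@@@@@@@@@@@@@@@@@@@@@@@@@@@@@@@@@@@@@@@@@@@@@@@@%: :--------------------------------------===--------:  :+@@@@@@
@@@@@@@@@@@@@@@@@@@@@@@@@@@@@@@@@@@@@@@@@@@@@@@@@@@@@@@@@@@@@@@@@@@@@@%: :----------------------------------===-===--------:  :=@@@@@@
@@@@@@@@%@@@@@@@@@@@@@@@@@@@@@@@@@@@@@@@@@@@@@@@@@@@@@@@@@@@@@@@@@@@@@%: :------------------------------------=-===--------:  :=%@@@@@
@@@@@@@*-:...............::::--------------------===+========
[... 7724 characters left out ...]
############# ==####*###:--+@*    =############################
########****############################ ==####*###+-+=-     -=###########################
##############----********#####*:.::*### =*####*####-==:     :+###########################
#####********-=============----  ---+###.*#####*####= :::.   .=%######################***#
####-:::--:::::::::::-------==:. :--+###.######*####= :--:    =###########################
##*.::----------------------+*++++++++++=********##:  .---    -+##########################
==:.::-----------=======*==*****************++++++++++++++==---+***#######################
=...:::----===***********************************************+++++++++++++++++*****##*####
```

Both pieces now lie in their own trays beside their likes, clear of the walls. Next I'll move over the pad and press.

Request:
play_rows:
  steps:
    - [[0.001, 0.026, 0], 0]
    - [[0, 0.026, 0], 0]
    - [[0, 0.026, 0], 0]
    - [[0, 0, 0], 0]
    - [[0, 0, -0.015], 0]
    - [[0, 0, -0.015], 0]
    - [[0, 0, 0], 0]
    - [[0, 0, 0], 0]

```text
t: 24.98
eef_pos: [0.5491, 0.3852, 0.1227]
tool_rot: [3.14, -0.005, -0.003]
wrist_force: [0.2, -0.1, 0.3]
opening: 0.0006
gripper_force: 0.0
```

Request:
play_rows:
  steps:
    - [[0, 0, -0.005], 0]
    - [[0, 0, -0.005], 0]
    - [[0, 0, -0.005], 0]
    - [[0, 0, -0.005], 0]
    - [[0, 0, 0], 0]

```text
t: 25.4
eef_pos: [0.5492, 0.3874, 0.104]
tool_rot: [-3.141, 0.002, -0.001]
wrist_force: [-0.6, 1.4, 1.9]
opening: 0.0007
gripper_force: 0.8
```

Request:
play_rows:
  steps:
    - [[0, 0, -0.006], 0]
    - [[0, 0, -0.006], 0]
    - [[0, 0, -0.006], 0]
    - [[0, 0, 0], 0]

```text
t: 25.73
eef_pos: [0.5482, 0.3876, 0.0844]
tool_rot: [3.142, -0.001, -0.003]
wrist_force: [-1.8, 1.6, 2.6]
opening: 0.0001
gripper_force: 1.5
```

Request:
play_rows:
  steps:
    - [[0, 0, -0.005], 0]
    - [[0, 0, -0.005], 0]
    - [[0, 0, -0.005], 0]
    - [[0, 0, -0.005], 0]
    - [[0, 0, 0], 0]

```text
t: 26.15
eef_pos: [0.5499, 0.3876, 0.0653]
tool_rot: [-3.141, 0.002, -0.003]
wrist_force: [-1.0, 0.9, 5.8]
opening: 0.0008
gripper_force: 2.5
```

Request:
play_rows:
  steps:
    - [[0, 0, -0.003], 0]
    - [[0, 0, 0], 0]
    - [[0, 0, 0], 0]

```text
t: 26.4
eef_pos: [0.5502, 0.3877, 0.0639]
tool_rot: [-3.141, 0.002, -0.004]
wrist_force: [-1.2, 1.1, 6.9]
opening: 0.0001
gripper_force: 3.3
```

Request:
play_rows:
  steps:
    - [[0, 0, -0.002], 0]
    - [[0, 0, 0], 0]
    - [[0, 0, 0], 0]

```text
t: 26.65
eef_pos: [0.5505, 0.3877, 0.0626]
tool_rot: [-3.14, 0.002, -0.005]
wrist_force: [-1.4, -0.4, 8.1]
opening: 0.0004
gripper_force: 4.0
```

Request:
play_rows:
  steps:
    - [[0, 0, -0.002], 0]
    - [[0, 0, 0], 0]
    - [[0, 0, 0], 0]

```text
t: 26.9
eef_pos: [0.5508, 0.3877, 0.0613]
tool_rot: [-3.14, 0.002, -0.007]
wrist_force: [-1.6, -0.5, 9.6]
opening: 0.0007
gripper_force: 4.7
```

Request:
play_rows:
  steps:
    - [[0, 0, -0.002], 0]
    - [[0, 0, 0], 0]
    - [[0, 0, 0], 0]

```text
t: 27.15
eef_pos: [0.551, 0.3878, 0.0606]
tool_rot: [-3.14, 0.002, -0.008]
wrist_force: [-1.9, -2.0, 12.9]
opening: 0.0004
gripper_force: 6.5
```

Request:
play_rows:
  steps:
    - [[0, 0, -0.002], 0]
    - [[0, 0, 0], 0]
    - [[0, 0, 0], 0]

```text
t: 27.4
eef_pos: [0.5511, 0.3878, 0.0604]
tool_rot: [-3.139, 0.002, -0.01]
wrist_force: [-4.8, -2.8, 18.4]
opening: 0.0003
gripper_force: 9.1
```

The motion stalled with the force rising to 18 N, above the 8 N peak, which suggests the firm stop. I'll confirm in the image.

```bash
python3 - <<'E'
from h import *
d=snap('scene','s9');t=snap('top','t9')
H=np.array([.63,.389,.1])
for th in (0,.42,.63,.66):
    a=.35-th; c=H+[-.09*np.cos(a),0,.09*np.sin(a)]
    u=np.array([-np.cos(a),0,np.sin(a)]);n=np.array([np.sin(a),0,np.cos(a)])
    P=[c+u*s*.021+np.array([0,y,0])+n*k for s in(-1,1) for y in(-.023,.023) for k in (.0,)]
    print(th,w2p(d,P).round(1).tolist())
g=cv2.cvtColor(d['pixels'],cv2.COLOR_BGR2GRAY)[215:300,425:515]
for r in g[::2]: print(''.join(' .:-=+*#%@'[min(9,v//22)] for v in r))
E
```

```text
0 [[452.2, 262.8], [473.9, 264.5], [451.9, 243.8], [473.4, 245.5]]
0.42 [[448.4, 268.2], [469.6, 269.9], [446.0, 253.0], [466.7, 254.7]]
0.63 [[446.8, 272.6], [467.9, 274.3], [443.6, 260.1], [464.0, 261.7]]
0.66 [[446.6, 273.3], [467.6, 275.0], [443.2, 261.2], [463.6, 262.8]]
==--:::=+*******###******************##-     .:..::-=-.     .......................=---.-:
+++++=...........:=*###################%      .::..::-==-:    .. .............  :-+#--=::=
++*++ .....::......=*###################+       .::..:::-=+=--:            .:--+-+##+--=:-
++++= ...............:-====*********##*#%+        .:::...::::--==+===---=++=-:: -****----=
+++++  .=:..........................      :.         .::-:...:.::::::::::::..  -+.........
++++*  ...............                   .::.            .::::---:::::::..    :++-.....+: 
=====   ..............:-===++=:::::::                                        -+=++........
-----.   .:...................::.::::.  ..   .  ::.                       .-++===+-.......
---==:     ...........-+=++===--:.:. .   .  := .:=-:::.:.             ..-=+++====+-.......
####
[... 2389 characters left out ...]
--*#+.-----=#######:---+*    :##***********####################
---------------=-====-===-==-=##::-----+#***##=--=-.    .=###*************##*#############
#+=========--=----------==-...:*+.------##**###-==.     .=########************############
---------==============-=-  ...+#::-----+######- ...     -#################***************
==-:::::::::::::---------.  ...=*=.------*++**-: ....    =################################
==++=-----------------------::::::::::--:--=-=.   ..:    -+###############################
==++*==-------------------------------==*=++++++++=+=-=---+*****##########################
==++****:-------------------------==******+++++++++*+++++++++++++====++++*++******########
```

The pad now spans rows 263–277, where the projection for 0.63–0.66 rad puts it. The stall and the 18 N confirm it is at the stop past the third click, so I'll hand the job in while holding it.

```bash
python3 - <<'E'
from cell import arm
o=arm.observe();print(o['t'],o['eef_pos'],o['wrist_force'])
print(arm.finish_job())
E
```

```text
27.5 [0.55106685 0.38782814 0.06041985] [-4.72854663 -2.46579786 18.08081598]
the job is handed in; nothing more can be done
None
```

I handed the job in at 27.5 s with the spoon and roller each lying beside their likes in the right trays, and the arm still holding the blower lever against its stop just past the third click (about 18 N); no verdict came back.

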